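# Clamp a carving gouge edge-up in the bench chuck for honing

## Robot

A 7-joint arm with a two-finger parallel gripper is mounted at the origin on the work surface. World frame = base frame: x ahead of the robot, y to its left, z up, the work surface at z = 0. Lengths are in m, angles in rad, forces in N, time in s.
With the tool pointing down it reaches from about 0.4 to 0.875 m from the base axis. Payload 6.5 kg.
Tool frame: the origin (TCP) lies between the finger pads; the fingertips stand 25 mm ahead of it and the grasp point (between the pads) lies 6 mm ahead of it (tip_extent is the z of the fingertips in the tool frame, in m); z points along the fingers, y is the line along which they close (so a half turn about z gives the same grasp; the last joint's range is limited). The gripper opens to 85 mm and grips with 20 to 120 N. Pads are 22 mm wide; open, the fingers measure 114 mm over their backs; the gripper's body (76 mm by 85 mm) begins 54 mm behind the grasp point. The pads swing forward as they close: fully open they stand 13 mm farther back than shut.
Start: joints at [1.263, 0.536, -0.004, 1.538, 0.003, 1.067, -0.071], TCP at [0.156, -0.631, 0.256] pointing down, gripper open.
Joint ranges: [-2.7, 2.7], [-0.37, 2.16], [-1.27, 1.26], [0.24, 2.4], [-1.31, 4.45], [0.19, 1.91], [-2.76, 2.76]. Speed limits (rad/s): [2.39, 2.39, 3.14, 3.14, 3.14, 3.14, 3.14].

## Interface

Orientations are given as a rotation vector (axis times angle).
In Python, from bench import move_to, servo_line, move_j, grip, dwell, solve_ik, grab_frame, PlanningError, finish_job, read_t, read_joint_pos, read_dq, read_joint_torque, read_ee_pos, read_tool_rot, read_contact_force, read_ft_torque, read_opening, read_grip_force, tip_extent gives the robot as it stands. Calls block until the motion is done:
- move_to(position, orientation): joint-space move of the TCP to a pose.
- servo_line(position, rotation=None, vel=0.15): straight line of the TCP; rotation=None keeps the orientation; vel is the mean speed in m/s.
- move_j(angles): joint-space move.
- grip(opening, force=None): finger opening in m; force is the grip in N (None keeps the last); returns when the fingers have stopped.
- dwell(seconds).
- solve_ik(position, orientation): joint angles nearest the present ones, or None.
- grab_frame(name): name is "scene" or "side" or "wrist"; returns a dict with "frame" (420x560x3 uint8, blue, green, red), "vertical_fov" (degrees; the focal length in pixels is half the picture's height over the tangent of half this angle, whatever the lens; pixels are square), "cx", "cy" (the principal point, pixels), "D" ([k1, k2, p1, p2, k3] as OpenCV has them; the pictures are not rectified), "eye" and "attitude" of the camera in the world. Camera axes: x right, y up, looking along -z (the intrinsics and any distortion apply to the point x, -y, -z); pixel columns grow to the right and rows downward; lengths in m; the calibration is good to about 2 mm. A picture is of the moment at which its call begins. There is no depth.
A pose or a line that the arm cannot do raises PlanningError and nothing moves.
- finish_job(): hands the job in; it is judged then, once.
Readings, each from a call of its own:
- read_t(): time.
- read_joint_pos(): joint angles.
- read_dq(): joint speeds.
- read_joint_torque(): joint torques, N m.
- read_ee_pos(): TCP position.
- read_tool_rot(): TCP orientation.
- read_contact_force(): force on the tool from outside, world axes, zero at the start.
- read_ft_torque(): the same for the moment, N m.
- read_opening(): finger opening in m.
- read_grip_force(): force on a finger pad.
Only numpy, scipy, OpenCV 4.12 (cv2) and the standard library are available. Lean on these libraries where they do the work, as an engineer would, in place of code of your own. Each camera call takes 0.05 s, during which the arm holds its last target. There are 200 camera calls.

## Task

Draw the gouge out of its cup and lay its handle down in both notches of the wooden tool rest, let go of it, then take it again and stand it butt-down on the floor of the bench chuck, edge up. Let go, then swing the red-knobbed bar clockwise (seen from above) until the jaws hold the handle firmly and the gouge stands upright, ready for honing, but do not force it on until the jaws crush the wood. Never let the gouge fall onto the bench, and leave the plates, the mallet and the honing stone where they are.

Things in the scene. Friction and masses are not known exactly. Their poses are not given: they have to be found in the camera images.
- gouge: Carving gouge, 200 mm long, about 0.12 kg: round pale handle 26 mm in diameter, 130 mm long, red band near the butt; brass ferrule 20 mm in diameter, 12 mm long; steel blade 58 mm long, 14 mm wide. Origin on the axis at mid-handle; +z points to the butt (65 mm), -z to the edge (135 mm). Starts edge down in the cup, the whole handle above its rim. Centre of mass 25 mm from the origin, edgeward.
- butt (a point): Centre of the flat end of the gouge's handle; axes as the gouge's.
- cup: Thick turned wooden cup with a copper band, fixed, 80 mm wide at the foot, 68 mm at the rim, 84 mm high, with a well 22 mm in diameter and 78 mm deep; the gouge's handle rests on its rim. Origin at the centre of its underside, z up. It stands on the left or on the right, the chuck on the other side.
- rest: Wooden tool rest, fixed: base 70 x 130 x 12 mm, origin at the centre of its underside, z up, y along the rest. Two V-notched uprights, 10 mm thick and about 60 mm wide, stand at y = -50 and +50 mm. The right-angled notches open upwards, about 40 mm wide at the top; their arms reach about 80 mm above the bench.
- rest_seat (a point): Middle between the notches, 75 mm above the bench: where the middle of the handle's axis comes when the handle lies in both notches, along y of the rest.
- chuck: Bench chuck, fixed, opening upwards: foot 130 mm wide, sleeve 96 mm wide, four steel jaws with tops 95 mm above the bench. Origin on its axis, at its underside; z up. With the sleeve at 0 the jaw faces lie 17 mm from the axis; all close by 4 mm per radian, so they meet a centred handle at about 1.0 rad. Jaws are 17 mm wide, 26 mm long radially. A loose tool leans up to 10 degrees in it.
- chuck_seat (a point): Centre of the chuck's inner floor, 50 mm above the bench, 45 mm below the jaw tops; the butt stands here.
- sleeve (a joint): Turn of the chuck sleeve, rad: 0 wide open, grows clockwise seen from above, stop at 1.5; starts at 0 to 0.25. It drags with 1 to 4 N at the knob, stays where it is left, and stiffens steadily (about 50 N/rad at the knob) once the jaws meet the handle: 5 to 9 N at the knob clamps firmly, over 13 N crushes the wood.
- bar_knob (a point): On the red upright knob at the end of the sleeve's bar, 125 mm from the chuck axis, 60 mm above the bench. The knob is 18 mm in diameter and reaches from 22 to 75 mm above the bench; the bar, 12 mm thick, lies 30 mm above the bench, pointing roughly to the robot. Pushed sideways it swings about the chuck's axis.
- jaw0: One of the four chuck jaws; origin at the chuck's underside, near its axis.
- jaw1: The jaw next to jaw0; as jaw0.
- jaw2: The jaw across from jaw0; as jaw0.
- jaw3: The jaw across from jaw1; as jaw0.
- plates: Bystander: stack of three pale wooden plates, 160 mm wide, 42 mm high; origin at the centre of its underside.
- mallet: Bystander: wooden mallet lying down, head 85 mm long and 60 mm thick, handle 155 mm along its y; origin under the head's centre.
- stone: Bystander: reddish honing stone on a wooden base, 70 x 200 x 38 mm; origin at the centre of its underside.

How it is judged:
On the way, in this order (a step that is already met when the one before it is completed fails the run):
1. the gouge lies in both notches of the rest, at rest and let go (angle between gouge's own z axis and vertical between 1.47 and 1.67 rad and angle between the z axis of gouge and the y axis of rest, either way round below 0.12 rad and distance between gouge and rest_seat below 0.035 m and linear speed of gouge below 0.02 m/s and contact force between the fingers and gouge below 0.2 N), for 0.2 s.
2. the gouge stands butt-down on the chuck's floor, let go, the jaws not yet closed on it (angle between gouge's own z axis and vertical above 2.74 rad and horizontal distance between butt and chuck_seat below 0.012 m and z of butt in the frame of chuck_seat below 0.006 m and contact force between the fingers and gouge below 0.2 N and value of joint sleeve below 0.7 rad), for 0.2 s.
At the end, for the whole second after the job is handed in: The gouge stands edge up in the chuck, upright within 0.1 rad, its butt within 5 mm of the chuck's axis and within 6 mm of its floor, at rest and let go, each of the four jaws pressing on the handle with more than 4 N (angle between gouge's own z axis and vertical above 3.04 rad and horizontal distance between butt and chuck_seat below 0.005 m and z of butt in the frame of chuck_seat below 0.006 m and contact force between the fingers and gouge below 0.2 N and linear speed of gouge below 0.02 m/s and contact force between each of jaw0, jaw1, jaw2, jaw3 and gouge above 4 N); the robot touches nothing.
It fails at once if the jaws crush the handle (contact force between any of jaw0, jaw1, jaw2, jaw3 and gouge above 100 N).
It fails at once if the gouge falls onto the bench (height (world z) of gouge below 0.04 m).
It fails at once if the plates are shoved away (distance of plates from where it was at the start of the episode above 0.03 m).
It fails at once if the mallet is shoved away (distance of mallet from where it was at the start of the episode above 0.03 m).
It fails at once if the honing stone is shoved away (distance of stone from where it was at the start of the episode above 0.03 m).
It also fails if it takes over 72 s, if anything falls off the work surface, if the arm or the gripper's body presses on something with over 40 N, if the wrist force passes 120 N, or if a joint passes its speed limit or range.

## Working session

There is one attempt and no reset: what is moved stays moved. The work goes in short steps, each a Python script; the robot and the scene stay as the last script left them, time stands still between calls to the robot, and variables do not carry over. Pictures are saved under pics/ and viewed, at most 10 in all, crops included, and the job is handed in when it is done.

```bash
ls; mkdir -p pics; python3 - <<'E'
from bench import *
import cv2,json,numpy as np
for n in ["scene","side","wrist"]:
    f=grab_frame(n); cv2.imwrite(f"pics/{n}0.png",f["frame"])
    print(n,{k:np.round(v,4).tolist() for k,v in f.items() if k!="frame"})
print(read_t(),read_ee_pos(),read_tool_rot(),read_opening(),tip_extent)
a=cv2.imread("pics/scene0.png");cv2.imwrite("pics/scene0b.png",cv2.resize(a,(800,600)))
a=cv2.imread("pics/side0.png");cv2.imwrite("pics/side0b.png",cv2.resize(a,(800,600)))
E
```

```text
pics
scene {'vertical_fov': 52.7521, 'cx': 276.5841, 'cy': 206.5316, 'D': [-0.0666, 0.0, 0.0, 0.0, 0.0], 'eye': [1.2787, -0.0134, 0.7416], 'attitude': [0.6401, 0.6449, 1.4488]}
side {'vertical_fov': 53.0277, 'cx': 283.2494, 'cy': 211.2692, 'D': [-0.0949, 0.0, 0.0, 0.0, 0.0], 'eye': [0.3855, -0.6482, 0.636], 'attitude': [0.9649, -0.1562, -0.3073]}
wrist {'vertical_fov': 60.9599, 'cx': 279.6537, 'cy': 208.3803, 'D': [-0.0692, 0.0, 0.0, 0.0, 0.0], 'eye': [0.2257, -0.6134, 0.372], 'attitude': [-0.2433, 0.1917, -1.3183]}
0.15 [ 0.15550309 -0.63065068  0.255597  ] [-3.11732943e+00 -3.78811144e-01  4.16382393e-04] 0.08540196410450619 0.025
```

View pictures.

View pics/scene0b.png

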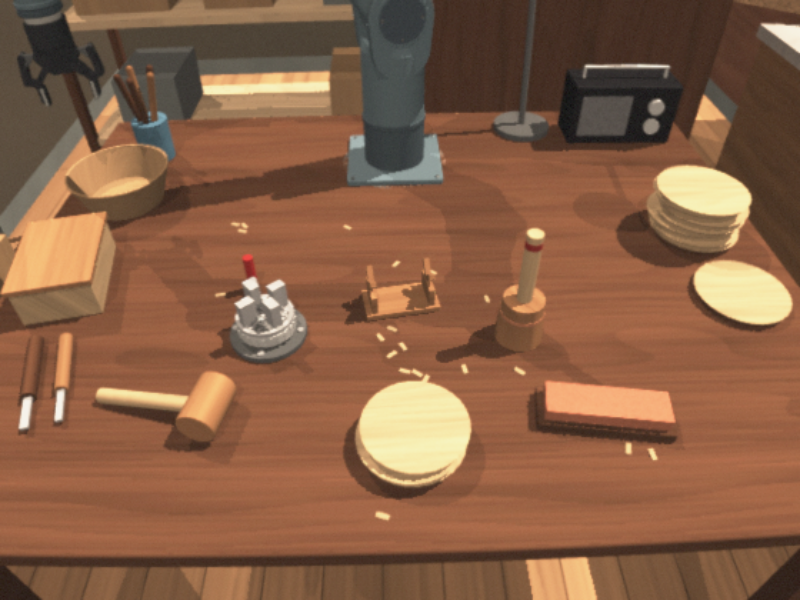

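View pics/side0b.png

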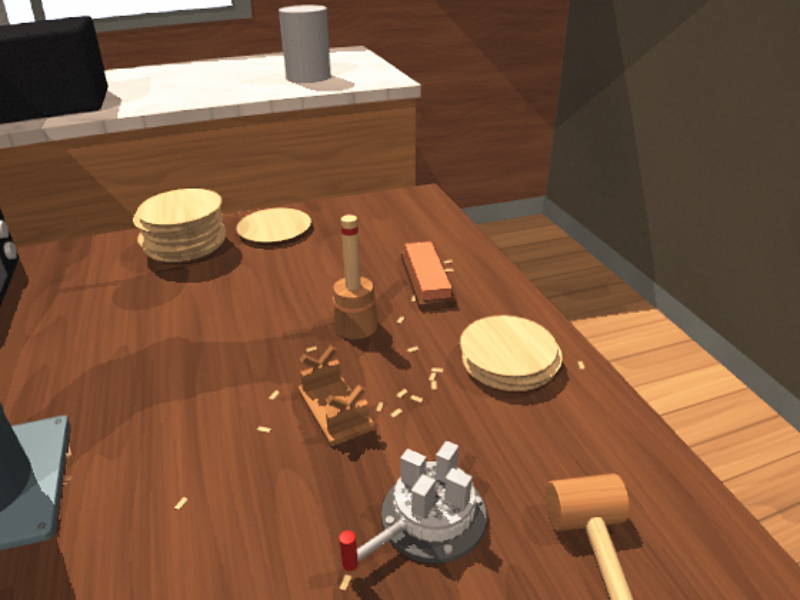

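```bash
cat > h.py <<'E'
from bench import *
import cv2,numpy as np
from scipy.spatial.transform import Rotation as R
def cam(f):
    h=f["frame"].shape[0]; F=h/2/np.tan(np.radians(f["vertical_fov"])/2)
    K=np.array([[F,0,f["cx"]],[0,F,f["cy"]],[0,0,1]]); Rc=R.from_rotvec(f["attitude"]).as_matrix()@np.diag([1,-1,-1])
    return K,np.array(f["D"],float),Rc,np.array(f["eye"],float)
def proj(c,P):
    K,D,Rc,e=c; P=np.atleast_2d(np.array(P,float))
    return cv2.projectPoints(P,cv2.Rodrigues(Rc.T)[0],-Rc.T@e,K,D)[0][:,0]
def ray(c,uv):
    K,D,Rc,e=c; p=cv2.undistortPoints(np.array([[uv]],float),K,D)[0,0]
    d=Rc@[p[0],p[1],1]; return e,d/np.linalg.norm(d)
def onz(c,uv,z):
    e,d=ray(c,uv); return e+d*(z-e[2])/d[2]
def tri(obs):
    A=np.zeros((3,3));b=np.zeros(3);
    for c,uv in obs:
        e,d=ray(c,uv);M=np.eye(3)-np.outer(d,d);A+=M;b+=M@e
    p=np.linalg.solve(A,b); return p,[np.round(proj(c,p)[0]-uv,1).tolist() for c,uv in obs]
def crop(img,x0,y0,w,h,s,tick=10):
    o=cv2.resize(img[y0:y0+h,x0:x0+w],None,fx=s,fy=s,interpolation=cv2.INTER_CUBIC)
    for x in range((x0+tick-1)//tick*tick,x0+w,tick):
        k=int((x-x0+.5)*s); cv2.line(o,(k,0),(k,6 if x%50 else 16),(0,255,255),1)
        if x%50==0: cv2.putText(o,str(x),(k+2,14),0,.4,(0,255,255),1)
    for y in range((y0+tick-1)//tick*tick,y0+h,tick):
        k=int((y-y0+.5)*s); cv2.line(o,(0,k),(6 if y%50 else 16,k),(0,255,255),1)
        if y%50==0: cv2.putText(o,str(y),(8,k-2),0,.4,(0,255,255),1)
    return o
E
python3 - <<'E'
from h import *
a=cv2.imread("pics/scene0.png");b=cv2.imread("pics/side0.png")
cv2.imwrite("pics/c1.png",crop(a,150,155,240,100,3.33))
cv2.imwrite("pics/c2.png",np.hstack([crop(b,200,145,150,150,2.66),crop(b,225,275,150,150,2.66)]))
E
```

```text
Traceback (most recent call last):
ValueError: all the input array dimensions except for the concatenation axis must match exactly, but along dimension 0, the array at index 0 has size 399 and the array at index 1 has size 386
```

View pics/c1.png

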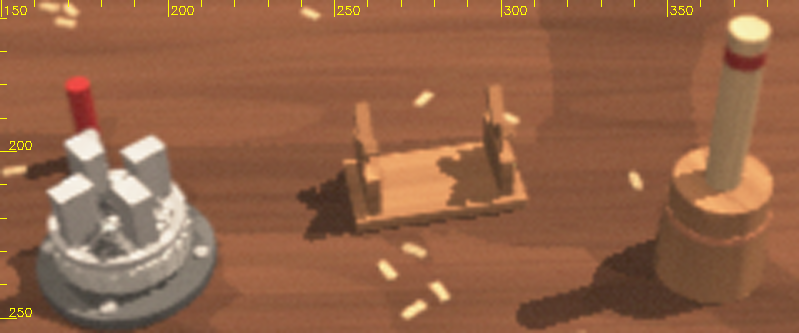

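```bash
python3 - <<'E'
from h import *
b=cv2.imread("pics/side0.png")
cv2.imwrite("pics/c2.png",np.hstack([crop(b,200,145,150,145,2.66),crop(b,225,275,150,145,2.66)]))
E
```

```text
(no output)
```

View pics/c2.png

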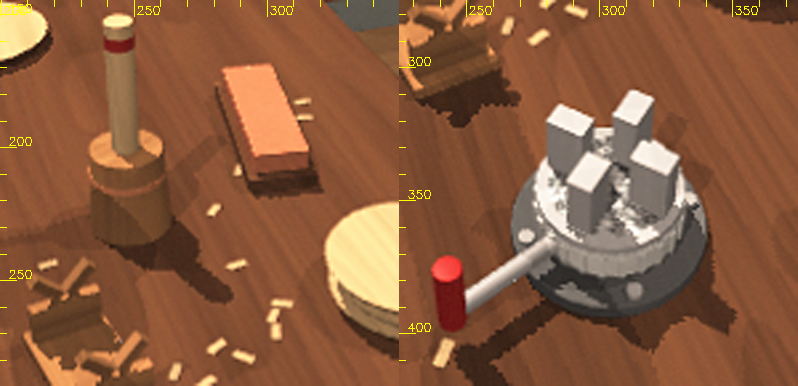

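```bash
cat >> h.py <<'E'
FR={"scene":{'frame':np.zeros((420,560,3)),'vertical_fov':52.7521,'cx':276.5841,'cy':206.5316,'D':[-0.0666,0,0,0,0],'eye':[1.2787,-0.0134,0.7416],'attitude':[0.6401,0.6449,1.4488]},
"side":{'frame':np.zeros((420,560,3)),'vertical_fov':53.0277,'cx':283.2494,'cy':211.2692,'D':[-0.0949,0,0,0,0],'eye':[0.3855,-0.6482,0.636],'attitude':[0.9649,-0.1562,-0.3073]}}
A=cam(FR["scene"]);B=cam(FR["side"])
E
python3 - <<'E'
from h import *
np.set_printoptions(precision=4,suppress=True)
s=lambda x,y:(x/3.33+149.5,y/3.33+154.5)
l=lambda x,y:(x/2.66+199.5,y/2.66+144.5)
r=lambda x,y:((x-399)/2.66+224.5,y/2.66+274.5)
for n,a,b in [("butt",s(749,29),l(117,20)),("band",s(746,57),l(118,45)),("rim",s(722,180),l(126,153)),("knobtop",s(78,85),r(447,267)),("jaws",s(108,169),r(612.75,138.75)),
 ("j",s(85,147),r(571,121)),("j",s(145,152),r(635,103)),("j",s(131,187),r(655,157)),("j",s(71,189),r(590,174))]:
    print(n,*tri([(A,a),(B,b)]))
# alternatives: fixed z
for n,a in [("cnr LB top",(345,160)),("RB",(488,141)),("RF",(527,198)),("LF",(360,222))]: print(n,onz(A,s(*a),.012))
for a in [(209.6,271.2),(231.3,306),(262,297)]: print("side",onz(B,a,.0))
print("foot",onz(A,s(127,(195+327)/2),.01),onz(B,r(609,222),.01))
E
```

```text
butt [0.5788 0.1978 0.2115] [[0.1, -0.1], [0.1, 0.1]]
band [0.5781 0.199  0.1879] [[-0.1, 0.2], [-0.1, -0.2]]
rim [0.5778 0.1971 0.0792] [[-0.5, 0.8], [-0.5, -0.7]]
knobtop [ 0.4483 -0.2654  0.0737] [[0.0, -0.0], [0.1, 0.1]]
jaws [ 0.5658 -0.2229  0.0934] [[-0.2, 0.2], [-0.3, -0.2]]
j [ 0.5474 -0.2288  0.1102] [[4.1, -4.0], [6.4, 5.2]]
j [ 0.5791 -0.2018  0.1099] [[-4.0, 3.6], [-5.5, -4.7]]
j [ 0.5836 -0.2187  0.0794] [[-5.4, 4.6], [-7.4, -6.2]]
j [ 0.5541 -0.2437  0.0763] [[3.9, -3.6], [6.0, 4.8]]
cnr LB top [ 0.4717 -0.066   0.012 ]
RB [0.4534 0.0453 0.012 ]
RF [0.5187 0.0709 0.012 ]
LF [ 0.54   -0.0536  0.012 ]
side [0.4537 0.0664 0.    ]
side [ 0.4756 -0.0514  0.    ]
side [ 0.5418 -0.0476  0.    ]
foot [ 0.5726 -0.2215  0.01  ] [ 0.5656 -0.2235  0.01  ]
```

```bash
python3 - <<'E'
from h import *
a=cv2.imread("pics/scene0.png");b=cv2.imread("pics/side0.png")
def rest(c,yaw):
    Rz=R.from_euler('z',yaw,degrees=True).as_matrix(); L=[]
    x,y=.035,.065
    L+=[[(x,y,z),(-x,y,z),(-x,-y,z),(x,-y,z),(x,y,z)] for z in (0,.012)]
    for yy in(-.055,-.045,.045,.055): L.append([(-.03,yy,.012),(-.03,yy,.08),(-.02,yy,.0768),(0,yy,.0566),(.02,yy,.0768),(.03,yy,.08),(.03,yy,.012)])
    return [np.array(q)@Rz.T+[c[0],c[1],0] for q in L]
def circ(c,r,z): t=np.linspace(0,6.3,40); return np.c_[c[0]+r*np.cos(t),c[1]+r*np.sin(t),z+0*t]
S=rest((.495,.003),10.2); ck=(.5662,-.223); cu=(.578,.198)
S+=[circ(ck,.065,.0),circ(ck,.017,.095),circ(ck,.043,.095),circ(cu,.04,0),circ(cu,.034,.084),circ(cu,.013,.214),circ((.4483,-.2654),.009,.075)]
def draw(img,cam,x0,y0,w,h,s):
    o=crop(img,x0,y0,w,h,s)
    for q in S: cv2.polylines(o,[np.int32(np.round((proj(cam,q)-[x0-.5,y0-.5])*s*16))],False,(255,255,0),1,cv2.LINE_AA,4)
    return o
t=draw(a,A,150,155,240,100,3.33); u=np.hstack([draw(b,B,200,232,75,81,3.28),draw(b,B,225,300,120,81,3.28),draw(b,B,225,146,47,81,3.28)])
u=cv2.copyMakeBorder(u,0,0,0,max(0,t.shape[1]-u.shape[1]),cv2.BORDER_CONSTANT)[:,:t.shape[1]]
print(t.shape,u.shape); cv2.imwrite("pics/o1.png",np.vstack([t,u])[:600])
E
```

```text
(333, 799, 3) (266, 799, 3)
```

View pics/o1.png

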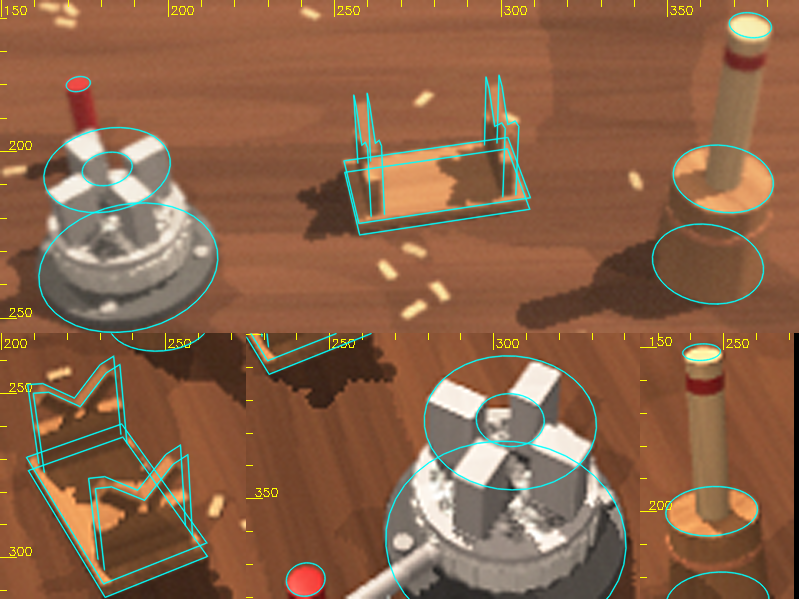

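```bash
cat >> h.py <<'E'
CK=np.array([.5662,-.223]);CU=np.array([.578,.198]);RS=np.array([.495,.003,.075]);YAW=np.radians(10.2)
YR=np.array([-np.sin(YAW),np.cos(YAW),0]);Z=np.array([0,0,1.])
def pose(G,d,t,s):
    t=t/np.linalg.norm(t); y=s*np.cross(d,t); y/=np.linalg.norm(y)
    M=np.c_[np.cross(y,t),y,t]; return np.array(G)-.006*t, R.from_matrix(M).as_rotvec()
def tv(az,b): az,b=np.radians([az,b]); return np.array([np.cos(b)*np.cos(az),np.cos(b)*np.sin(az),-np.sin(b)])
def tr(d,b): b=np.radians(b); return -np.cos(b)*Z+np.sin(b)*d
E
python3 - <<'E'
from h import *
np.set_printoptions(precision=2,suppress=True)
t0=read_t()
print("CUP")
for b in (0,15,30,45):
  for s in (1,-1):
    for az in range(-60,121,30):
        q=[solve_ik(*pose([*CU,z],Z,tv(az,b),s)) for z in (.15,.27)]
        if all(x is not None for x in q): print(b,s,az,q[0])
print("REST")
for sg in (1,-1):
  for b in (-45,-30,-15,15,30,45):
    for s in (1,-1):
        q=[solve_ik(*pose(RS+[0,0,h],sg*YR,tr(sg*YR,b),s)) for h in (0,.1)]
        if all(x is not None for x in q): print(sg,b,s,q[0])
print("CHUCK")
for b in (0,15,30,45):
  for s in (1,-1):
    for az in range(-120,61,30):
        q=[solve_ik(*pose([*CK,z],-Z,tv(az,b),s)) for z in (.135,.24)]
        if all(x is not None for x in q): print(b,s,az,q[0])
print(read_t()-t0)
E
```

```text
CUP
0 1 -60 [-0.78  1.14 -0.18  1.6   1.31  1.85 -1.23]
0 1 -30 [-0.65  1.1  -0.36  2.01  1.83  1.87 -1.43]
0 1 60 [-0.24  1.13  0.35  2.13  4.1   1.89 -1.68]
0 1 90 [ 0.4   1.14 -0.36  1.7  -1.23  1.34 -1.97]
0 1 120 [ 0.04  1.24  0.    1.27 -1.1   1.89 -2.12]
0 -1 -60 [-0.78  1.14 -0.18  1.6   1.31  1.85  1.91]
0 -1 -30 [-0.65  1.1  -0.36  2.01  1.83  1.87  1.71]
0 -1 60 [-0.24  1.13  0.35  2.13  4.1   1.89  1.46]
0 -1 90 [ 0.74  1.36 -0.87  1.68 -0.77  0.99  0.88]
0 -1 120 [ 0.49  1.43 -0.86  1.24 -0.44  1.54  0.6 ]
15 1 -60 [-0.52  1.07 -0.56  1.65  1.42  1.88 -1.21]
15 1 -30 [-0.4   1.01 -0.66  2.05  1.87  1.79 -1.25]
15 1 60 [-0.54  1.09  0.71  2.21  4.05  1.82 -1.93]
15 1 90 [ 0.23  0.96 -0.16  1.78 -1.28  1.27 -2.02]
15 1 120 [ 0.07  1.1  -0.07  1.35 -0.93  1.66 -2.17]
15 -1 -60 [-0.52  1.07 -0.54  1.65  1.41  1.87  1.94]
15 -1 -30 [-0.64  0.91 -0.36  2.07  1.75  1.56  1.82]
15 -1 60 [-0.54  1.09  0.71  2.21  4.05  1.82  1.21]
15 -1 90 [ 0.71  1.18 -0.86  1.75 -0.69  0.84  0.74]
15 -1 120 [ 0.49  1.29 -0.85  1.32 -0.33  1.4   0.55]
30 1 -60 [-0.28  1.04 -0.85  1.69  1.46  1.8
[... 4439 characters left out ...]
  1.9 ]
45 1 -90 [-0.85  1.21  1.23  1.92 -0.52  0.62 -2.74]
45 1 -60 [-0.61  0.74  0.73  2.19  1.56  0.24  2.04]
45 1 -30 [ 0.63  0.59 -0.54  2.29  2.35  0.66  2.21]
45 1 0 [ 1.2   0.74 -0.89  2.23  2.8   0.32  2.59]
45 1 30 [ 1.2   0.76 -0.71  2.01 -0.9   0.34  0.5 ]
45 1 60 [ 1.09  0.85 -0.61  1.71 -0.46  0.84  0.45]
45 -1 -120 [-0.03  0.84  0.01  1.56  0.67  1.29 -0.92]
45 -1 -90 [ 0.01  0.7  -0.12  1.87  1.08  1.03 -0.9 ]
45 -1 -60 [-0.26  0.6   0.28  2.17  1.59  0.53 -1.02]
45 -1 -30 [ 0.59  0.57 -0.48  2.29  2.37  0.64 -0.97]
45 -1 0 [ 1.32  0.86 -1.06  2.22  2.46  0.38 -0.13]
45 -1 30 [ 0.93  0.66 -0.36  2.02 -1.28  0.53 -2.36]
45 -1 60 [ 0.55  0.77  0.17  1.75 -1.05  1.12 -2.26]
0.0
```

```bash
python3 - <<'E'
from h import *
np.set_printoptions(precision=3,suppress=True)
t=tv(90,30)
P=lambda z,back=0:pose(np.array([*CU,z])-back*t,Z,t,-1)
p,o=P(.15,.12); move_to(p+[0,-.03,.08],o); print(read_t(),read_joint_pos())
servo_line(p,vel=.2); servo_line(P(.15)[0],vel=.12); print(read_t(),read_contact_force())
grip(.02,40); print(read_t(),read_opening(),read_grip_force(),read_contact_force())
servo_line(P(.165)[0],vel=.05); print(read_contact_force())
servo_line(P(.27)[0],vel=.15); print(read_t(),read_opening(),read_contact_force(),read_joint_pos())
a=grab_frame("scene")["frame"];b=grab_frame("side")["frame"]
cv2.imwrite("pics/s1.png",a);cv2.imwrite("pics/b1.png",b)
u=[]
for c,f in((A,a),(B,b)):
    x,y=np.int32(proj(c,[*CU,.25])[0]); u.append(crop(f,x-64,y-80,129,160,3.1))
cv2.imwrite("pics/g1.png",np.hstack(u)); print([ (np.int32(proj(c,[*CU,.25])[0])-[64,80]).tolist() for c in(A,B)])
E
```

```text
3.0167 [ 0.887  0.823 -0.917  1.681 -0.475  1.082  0.379]
4.7417 [-0.118 -0.531  0.441]
5.3167 0.02509368651314717 38.88391971588135 [ 0.327 -0.411  0.869]
[-0.722 -0.089 -1.109]
6.6167 0.02478265962666419 [-0.508  0.543 -1.23 ] [ 0.72   0.84  -0.967  1.775 -0.535  0.831  0.337]
[[313, 67], [178, 56]]
```

View pics/g1.png

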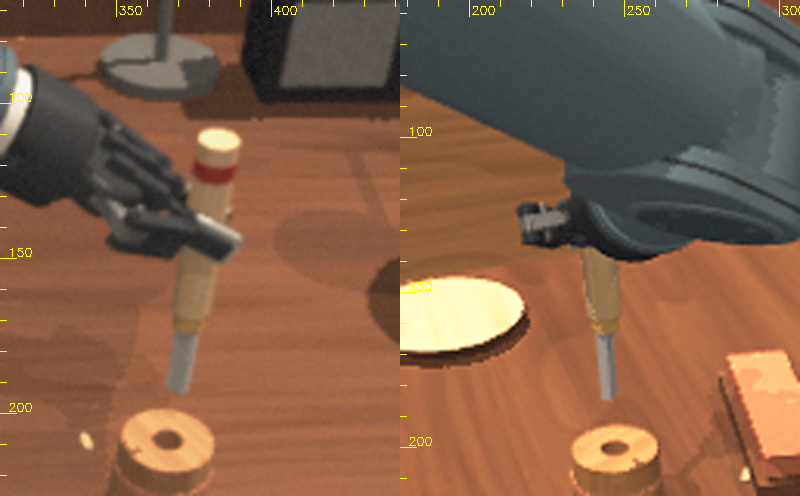

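```bash
python3 - <<'E'
from h import *
np.set_printoptions(precision=4,suppress=True)
print(tri([(A,(370.2,193)),(B,(244.3,184.2))]))
for c in (.263,.265,.267,.27): print(c,proj(A,[[*CU,c+.065],[*CU,c-.135]]).round(1).tolist(),proj(B,[[*CU,c-.135]]).round(1).tolist())
p,o=pose(RS+[0,0,.12],YR,tr(YR,-30),-1); print(solve_ik(p,o),solve_ik(p-[0,0,.12],o))
print(read_ee_pos(),read_tool_rot())
E
```

```text
(array([0.5761, 0.2007, 0.1264]), [[-0.1, 0.2], [-0.1, -0.2]])
0.263 [[383.1, 113.5], [369.1, 193.2]] [[245.2, 183.9]]
0.265 [[383.3, 112.6], [369.2, 192.5]] [[245.2, 183.2]]
0.267 [[383.4, 111.7], [369.4, 191.9]] [[245.1, 182.4]]
0.27 [[383.7, 110.3], [369.5, 190.8]] [[245.0, 181.3]]
[ 0.0745  0.4901 -0.6144  1.9975  0.8727  1.134  -0.879 ] [-0.0678  0.686  -0.4404  2.0414  1.0315  0.9572 -1.0924]
[0.5775 0.1926 0.2717] [-1.584  -1.5821 -0.9125]
```

```bash
python3 - <<'E'
from h import *
np.set_printoptions(precision=3,suppress=True)
servo_line(read_ee_pos()+[0,-.03,.05],vel=.2)
P=lambda h:pose(RS+.005*YR+[0,0,h],YR,tr(YR,-30),-1)
move_to(*P(.13)); print(read_t(),read_joint_pos(),read_contact_force())
servo_line(P(.03)[0],vel=.12); dwell(.2); f0=np.array(read_contact_force()); print(f0,read_ee_pos()-P(.03)[0])
a=grab_frame("scene")["frame"];b=grab_frame("side")["frame"]
u=[]
for c,f in((A,a),(B,b)):
    x,y=np.int32(proj(c,RS)[0]); u.append(crop(f,x-64,y-60,129,110,3.1)); print(x-64,y-60)
cv2.imwrite("pics/r1.png",np.hstack(u)); print(read_t())
E
```

```text
8.4583 [ 0.179  0.518 -0.765  1.984  0.91   1.209 -0.909] [-0.261 -0.31  -1.03 ]
[ 0.122 -0.459  0.001] [0.    0.    0.001]
216 129
167 199
9.7417
```

View pics/r1.png

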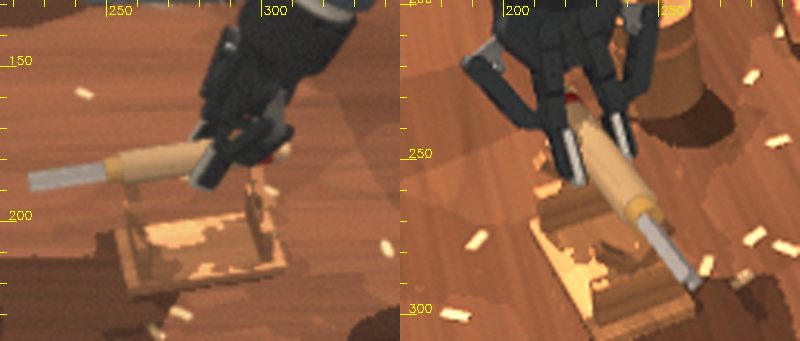

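```bash
python3 - <<'E'
from h import *
np.set_printoptions(precision=4,suppress=True)
e,res=tri([(A,(225.2,187.2)),(B,(261.7,290.8))]); ex=RS+[0,0,.03]-.135*YR
XR=np.array([YR[1],-YR[0],0]); print(e,ex,res,(e-ex)@XR,(e-ex)@YR,(e-ex)[2])
P=lambda h:pose(RS+.005*YR+[0,0,h],YR,tr(YR,-30),-1)[0]
f0=np.array(read_contact_force())
servo_line(P(.010),vel=.08)
for h in np.arange(.008,-.0121,-.002):
    servo_line(P(h),vel=.03); dwell(.1); f=np.array(read_contact_force())-f0; print(round(h,3),f,read_ee_pos()[2]-P(h)[2])
    if f[2]>4: break
print(read_t())
E
```

```text
[ 0.5193 -0.1275  0.1031] [ 0.5189 -0.1299  0.105 ] [[-0.7, 0.8], [-1.0, -1.0]] 0.0008172369381562966 0.0022545189629261044 -0.0018825048226626534
0.008 [-0.0411 -0.3028  0.552 ] 0.00015454954913739216
0.006 [-0.4663 -0.4062 -0.399 ] 2.1924310155116422e-05
0.004 [ 0.0692 -0.5018  0.0821] -3.999581921509954e-05
0.002 [0.616  0.2432 0.5652] -1.1651121728600833e-05
0.0 [-1.0298  0.7428  7.0891] 0.0005801344204412334
11.8917
```

```bash
python3 - <<'E'
from h import *
np.set_printoptions(precision=4,suppress=True)
grip(.05); dwell(.1); print(read_t(),read_opening(),read_contact_force())
t=tr(YR,-30); servo_line(read_ee_pos()-.09*t,vel=.2); print(read_t())
a=grab_frame("scene")["frame"];b=grab_frame("side")["frame"]
u=[]
for c,f in((A,a),(B,b)):
    x,y=np.int32(proj(c,RS)[0]); u.append(crop(f,x-64,y-60,129,110,3.1)); print(x-64,y-60)
cv2.imwrite("pics/r2.png",np.hstack(u))
E
```

```text
12.3583 0.04977872865798848 [ 0.8612 -0.5801  0.8347]
12.9583
216 129
167 199
```

View pics/r2.png

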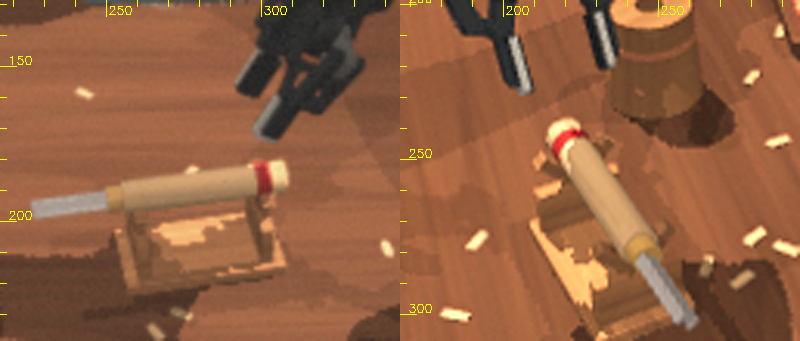

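```bash
python3 - <<'E'
from h import *
np.set_printoptions(precision=4,suppress=True)
e,r1=tri([(A,(226.1,195.6)),(B,(260.4,303))]); b,r2=tri([(A,(307.4,185)),(B,(218.8,239.8))])
for x,k in((e,-.135),(b,.065)): print(x,x-RS-k*YR,(x-RS)@YR-k)
print(r1,r2,np.linalg.norm(e-b))
d=YR; t=tr(d,30); G=RS-.02*YR
servo_line(read_ee_pos()+[0,-.02,.06],vel=.2)
move_to(*pose(G-.1*t,d,t,-1)); print(read_t(),read_joint_pos())
f0=read_contact_force(); servo_line(pose(G,d,t,-1)[0],vel=.1); print(read_t(),np.array(read_contact_force())-f0)
grip(.02,40); print(read_opening(),read_grip_force(),read_contact_force())
servo_line(read_ee_pos()+[0,0,.02],vel=.06); servo_line(read_ee_pos()+[0,0,.12],vel=.2)
print(read_t(),read_opening(),read_contact_force(),read_joint_pos())
E
```

```text
[ 0.5157 -0.1283  0.074 ] [-0.0033  0.0016 -0.001 ] 0.002158848090900667
[0.4835 0.0707 0.0774] [0.     0.0037 0.0024] 0.0036723700668835207
[[-0.6, 0.7], [-0.9, -0.9]] [[0.2, -0.3], [0.3, 0.3]] 0.20157473490063463
14.6 [ 0.9724  0.8115 -0.9518  1.7836  0.163   1.0077  0.2225]
15.75 [-0.053  -0.1022  0.6559]
0.02486162749150666 39.027711153030396 [-1.7589 -3.5006  5.2082]
17.3333 0.024826808609556866 [ 0.5652  0.2507 -0.4119] [ 0.9643  0.713  -1.0224  1.8177  0.0957  1.0286  0.1578]
```

```bash
python3 - <<'E'
from h import *
np.set_printoptions(precision=3,suppress=True)
t=tv(-90,30); P=lambda zb:pose([*CK,zb+.088],-Z,t,-1)
move_to(*P(.17)); print(read_t(),read_joint_pos())
servo_line(P(.11)[0],vel=.12); dwell(.2); print(read_t(),read_ee_pos()-P(.11)[0],read_contact_force())
u=[]
for n,c in(("scene",A),("side",B)):
    f=grab_frame(n)["frame"]; cv2.imwrite(f"pics/k_{n}.png",f)
    x,y=np.int32(proj(c,[*CK,.15])[0]); x=max(x,70);u.append(crop(f,x-64,y-80,129,160,3.1)); print(x-64,y-80)
    print(proj(c,[[*CK,.11],[*CK,.31]]))
cv2.imwrite("pics/k1.png",np.hstack(u))
E
```

```text
18.4917 [ 0.346  0.724 -0.704  1.828  1.365  1.629 -0.956]
19.3417 [0.    0.    0.001] [-0.494 -0.726 -1.444]
113 106
[[180.469 200.105]
 [163.637 123.279]]
241 222
[[305.143 319.623]
 [308.859 218.763]]
```

View pics/k1.png

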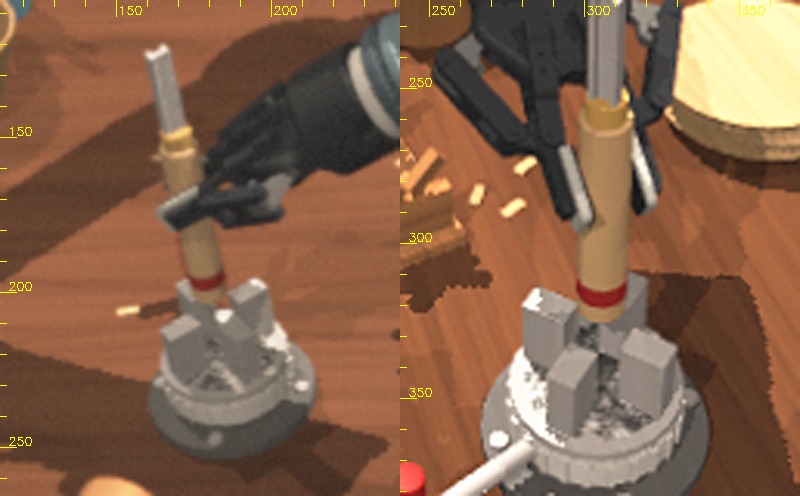

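```bash
python3 - <<'E'
from h import *
from scipy.optimize import least_squares
np.set_printoptions(precision=4,suppress=True)
ob=[]
for n,c,(x0,x1,y0,y1) in(("scene",A,(165,190,190,206)),("side",B,(292,320,308,325))):
    f=cv2.imread(f"pics/k_{n}.png").astype(int)[y0:y1,x0:x1]
    m=(f[...,2]>1.9*f[...,1])&(f[...,2]>60)&(f[...,1]<70)
    n_,lab,st,ce=cv2.connectedComponentsWithStats(m.astype(np.uint8)); i=1+np.argmax(st[1:,4]); print(n,st[i],ce[i]+[x0,y0])
    ob.append((c,ce[i]+[x0,y0]))
print(tri(ob))
# model: visible band surface centroid
def band(c,x,y,z):
    e=c[3];az=np.arctan2(e[1]-y,e[0]-x)+np.linspace(-1.5,1.5,31)
    p=np.c_[x+.013*np.cos(az),y+.013*np.sin(az),0*az+z]; q=proj(c,p); return [(q[:,0].min()+q[:,0].max())/2,q[:,1].mean()]
r=least_squares(lambda p:np.concatenate([np.array(band(c,*p))-o for c,o in ob]),[*CK,.13]); print(r.x,r.fun)
E
```

```text
scene [10  4 10  6 35] [179.6286 196.8286]
side [ 6  4 16  9 79] [305.4051 317.0633]
(array([ 0.5653, -0.2242,  0.1184]), [[-0.2, 0.2], [-0.4, -0.3]])
[ 0.5659 -0.2229  0.126 ] [-0.2417  0.2318 -0.187  -0.1482]
```

```bash
python3 - <<'E'
from h import *
np.set_printoptions(precision=2,suppress=True)
t=tv(-90,30); P=lambda zb:pose([CK[0],CK[1],zb+.088],-Z,t,-1)[0]
f0=np.array(read_contact_force())
for zb in [.1,.095,.09,.085,.08,.075,.07,.065,.06,.057,.055,.053,.051,.049,.047,.045,.043]:
    servo_line(P(zb),vel=.04); dwell(.05); f=np.array(read_contact_force())-f0; print(zb,f,end=' ')
    if np.linalg.norm(f)>5: break
print(read_t(),read_ee_pos()-P(zb))
E
```

```text
0.1 [ 0.02  0.27 -0.04] 0.095 [-1.03  0.5   0.16] 0.09 [ 0.87  0.42 -0.04] 0.085 [-1.15  0.43 -1.03] 0.08 [0.13 0.89 0.09] 0.075 [ 0.    0.46 -0.64] 0.07 [-0.66  0.25 -0.32] 0.065 [-0.37  0.47 -0.06] 0.06 [-0.42  0.16 -0.55] 0.057 [ 0.11  0.74 -0.5 ] 0.055 [-0.29  0.32 -0.1 ] 0.053 [-0.   -0.14 -0.22] 0.051 [-0.48  0.14 -0.38] 0.049 [-1.58  0.76  5.84] 23.9917 [ 0. -0.  0.]
```

```bash
cat >> h.py <<'E'
TH0=np.arctan2(-.2654-CK[1],.4483-CK[0])
def knob(th,gap,z,sx,r=.125):
    er=np.array([np.cos(th),np.sin(th),0]);et=np.array([np.sin(th),-np.cos(th),0])
    M=np.c_[sx*et,np.cross(-Z,sx*et),-Z]
    return np.array([*CK,0])+r*er-gap*et+[0,0,z],R.from_matrix(M).as_rotvec()
E
python3 - <<'E'
from h import *
np.set_printoptions(precision=2,suppress=True)
grip(.06); dwell(.4); t=tv(-90,30); print(read_t(),read_contact_force())
servo_line(read_ee_pos()-.13*t,vel=.15); servo_line(read_ee_pos()+[-.03,.0,.08],vel=.25); print(read_t(),read_joint_pos())
u=[]
for n,c in(("scene",A),("side",B)):
    f=grab_frame(n)["frame"]; cv2.imwrite(f"pics/m_{n}.png",f)
    x,y=np.int32(proj(c,[*CK,.15])[0]); u.append(crop(f,x-64,y-80,129,160,3.1)); print(x-64,y-80)
    print(proj(c,[[*CK,.095],[*CK,.25]]))
cv2.imwrite("pics/m1.png",np.hstack(u))
for sx in(1,-1):
  for a in(0,-.5,-1,-1.2): print(sx,a,solve_ik(*knob(TH0+a,.021,.062,sx)))
E
```

```text
24.825 [ 0.   -0.24  0.58]
26.3333 [ 0.2   0.7  -0.79  1.84  1.22  1.77 -1.06]
113 106
[[181.56 205.01]
 [169.18 148.79]]
241 222
[[304.91 325.77]
 [307.62 253.2 ]]
1 0 [ 1.17  0.89 -0.96  1.91  0.96  0.89  0.05]
1 -0.5 [ 1.12  0.85 -0.97  2.02  0.98  0.84 -0.59]
1 -1 [ 0.97  0.81 -0.94  2.05  0.95  0.8  -1.21]
1 -1.2 [ 0.9   0.81 -0.91  2.03  0.93  0.79 -1.44]
-1 0 [ 0.48  0.64 -0.    1.95  0.    0.55 -2.33]
-1 -0.5 [ 1.03  0.77 -0.84  2.02  0.87  0.75  2.63]
-1 -1 [ 0.8   0.7  -0.7   2.05  0.75  0.66  2.09]
-1 -1.2 [ 0.82  0.75 -0.8   2.03  0.83  0.72  1.78]
```

View pics/m1.png

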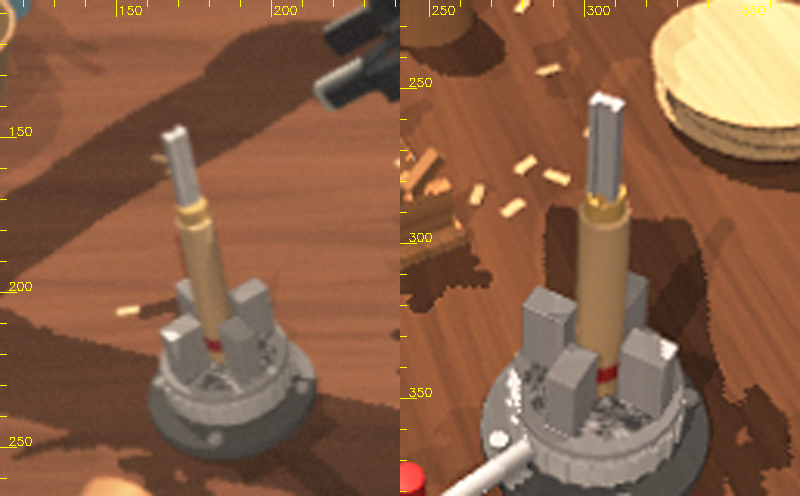

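```bash
python3 - <<'E'
from h import *
np.set_printoptions(precision=2,suppress=True)
move_to(*knob(TH0-1.2,.02,.35,1,.18)); grip(0,40); print(read_t(),read_joint_pos(),read_opening())
move_to(*knob(TH0,.05,.28,1,.13)); print(read_t(),read_joint_pos())
servo_line(knob(TH0,.05,.062,1)[0],vel=.2); dwell(.2)
f0=np.mean([read_contact_force() for _ in range(3)],0); print(read_t(),f0)
for g in (.035,.03,.027,.024,.022,.020,.018,.016):
    servo_line(knob(TH0,g,.062,1)[0],vel=.05)
    _,o=knob(TH0,g,.062,1); et=np.array([np.sin(TH0),-np.cos(TH0),0])
    f=np.array(read_contact_force())-f0; print(g,f,-f@et)
    if -f@et>1.2: break
print(read_t())
E
```

```text
28.1833 [ 1.16  0.23 -1.17  1.89  0.23  1.17 -0.94] 0.00016561003669531986
29.35 [ 1.34  0.65 -1.2   1.72  0.64  1.23  0.33]
30.7917 [0.49 0.64 0.6 ]
0.035 [ 0.22 -0.61 -0.24] 0.6470058770035654
0.03 [-0.67 -0.52 -0.93] 0.2651792262928009
0.027 [-0.87 -1.14 -0.79] 0.7755004971769366
0.024 [ 0.99 -1.3  -0.49] 1.5611715208074726
31.9917
```

```bash
cat >> h.py <<'E'
F0=np.array([.49,.64,.6])
def ft(th,n=6):
    et=np.array([np.sin(th),-np.cos(th),0]);L=[]
    for _ in range(n): L.append(-(np.array(read_contact_force())-F0)@et); dwell(.02)
    return np.mean(L)
E
python3 - <<'E'
from h import *
for a in [0,.1,.2,.3,.4,.5,.58,.64,.7,.75]:
    p,o=knob(TH0-a,.021,.062,1); servo_line(p,o,vel=.08); f1=ft(TH0-a,3);f=ft(TH0-a,5); print(a,round(f1,2),round(f,2),round(read_t(),2))
    if f>5.5: break
E
```

```text
0 0.82 0.73 32.38
0.1 -0.06 0.33 32.82
0.2 0.67 0.57 33.26
0.3 0.9 0.45 33.7
0.4 1.6 0.89 34.14
0.5 0.39 0.89 34.58
0.58 0.8 0.72 34.99
0.64 1.01 0.7 35.38
0.7 0.8 0.68 35.76
0.75 1.96 1.35 36.14
```

```bash
cat >> h.py <<'E'
def knobfind():
    for n,c in(("scene",A),("side",B)):
        f=grab_frame(n)["frame"].astype(int); m=((f[...,2]>110)&(f[...,1]<45)&(f[...,0]<50)).astype(np.uint8)
        k,l,st,ce=cv2.connectedComponentsWithStats(m)
        for i in range(1,k):
            if st[i,4]>8:
                e=onz(c,ce[i],.05); v=e[:2]-CK; print(n,st[i].tolist(),ce[i].round(1),"r",np.hypot(*v).round(3),"turn",round((TH0-np.arctan2(v[1],v[0]))%(2*np.pi),3))
E
python3 -c "
from h import *
knobfind()"
```

```text
scene [208, 183, 5, 10, 32] [209.5 187.6] r 0.123 turn 0.745
side [306, 341, 3, 4, 9] [307.  342.7] r 0.005 turn 3.575
```

```bash
python3 - <<'E'
from h import *
for a in np.arange(.79,1.3,.03):
    p,o=knob(TH0-a,.021,.062,1); servo_line(p,o,vel=.05); f1=ft(TH0-a,2);f=ft(TH0-a,6); print(round(a,2),round(f1,2),round(f,2),round(read_t(),2))
    if f>4.5 or f1>6: break
E
```

```text
0.79 1.85 2.16 36.62
0.82 2.51 2.97 37.01
0.85 2.54 2.66 37.39
0.88 2.7 2.22 37.77
0.91 2.84 3.12 38.16
0.94 4.99 4.24 38.54
0.97 5.1 5.26 38.92
```

```bash
python3 - <<'E'
from h import *
for a in np.arange(.985,1.1,.015):
    p,o=knob(TH0-a,.021,.062,1); servo_line(p,o,vel=.03); f1=ft(TH0-a,2);f=ft(TH0-a,10); print(round(a,3),round(f1,2),round(f,2),round(read_t(),2))
    if f>7.1: break
knobfind()
E
```

```text
0.985 6.46 6.34 39.38
1.0 6.29 6.55 39.83
1.015 7.03 7.2 40.27
scene [218, 187, 5, 11, 34] [220.  191.7] r 0.122 turn 1.013
side [306, 341, 3, 4, 10] [307.  342.5] r 0.005 turn 3.508
```

```bash
python3 - <<'E'
from h import *
a=1.015; p,o=knob(TH0-a,.045,.062,1); servo_line(p,vel=.06); dwell(.2); print("zero",ft(TH0-a,12)); knobfind()
for n,c in(("scene",A),("side",B)): cv2.imwrite(f"pics/e_{n}.png",grab_frame(n)["frame"])
def edge(n):  # topmost bright blade pixels
    f=cv2.imread(f"pics/{n}.png").astype(int); return f
print(proj(A,[[*CK,.25],[*CK,.18]]).round(1).tolist(),proj(B,[[*CK,.25],[*CK,.18]]).round(1).tolist())
for n,v0,v1,u0,u1 in(("scene",165,195,150,205),("side",245,320,285,330)):
    d=np.abs(cv2.imread(f"pics/e_{n}.png").astype(int)-cv2.imread(f"pics/m_{n}.png"))[v0:v1,u0:u1].max(2); print(n,d.mean().round(1),(d>60).sum())
    f=cv2.imread(f"pics/e_{n}.png").astype(int)
    for v in ((150,160,170,180,190) if n=="scene" else (258,270,280,290,300,310)):
        r=f[v,u0:u1]; print(v,"bright",[u0+int(i) for i in np.where(r[:,1]>105)[0]][:40:3])
E
```

```text
zero 0.8120265313058196
scene [217, 186, 5, 11, 38] [218.9 190.7] r 0.123 turn 0.974
side [235, 322, 6, 6, 18] [237.7 324.8] r 0.124 turn 1.013
side [306, 341, 3, 4, 10] [307.  342.5] r 0.005 turn 3.508
[[169.2, 148.8], [175.1, 175.8]] [[307.6, 253.2], [306.3, 288.6]]
scene 24.2 243
150 bright [165, 168, 171]
160 bright [166, 169, 172, 175]
170 bright [171, 174, 177, 180]
180 bright [171, 174, 177, 180, 183]
190 bright [173, 176, 179, 182, 185]
side 38.9 841
258 bright [301, 304, 307, 310, 326, 329]
270 bright [301, 304, 307, 310]
280 bright [290, 293, 301, 304, 307, 310, 319, 322, 325, 328]
290 bright [297, 300, 303, 306, 309, 312, 323, 326, 329]
300 bright [298, 301, 304, 307, 310, 313]
310 bright [292, 295, 298, 301, 304, 307, 310, 313, 323]
```

```bash
python3 - <<'E'
from h import *
for a in (.95,.975,1.0,1.015,1.025,1.035,1.045,1.055):
    p,o=knob(TH0-a,.021,.062,1); servo_line(p,o,vel=.03); f=ft(TH0-a,10)-.81; print(round(a,3),round(f,2),round(read_t(),2))
    if f>6.9: break
p,o=knob(TH0-a,.05,.062,1); servo_line(p,vel=.08); dwell(.2); print("zero",ft(TH0-a,10)); knobfind()
servo_line(read_ee_pos()+[-.02,0,.22],vel=.2); dwell(.3); print(read_t(),read_contact_force())
for n in("scene","side"): cv2.imwrite(f"pics/e_{n}.png",grab_frame(n)["frame"])
a,b=cv2.imread("pics/e_scene.png"),cv2.imread("pics/e_side.png")
f=np.hstack([crop(a,113,106,129,160,3.1),crop(b,222,222,129,160,3.1)]); cv2.imwrite("pics/e1.png",f)
# axis fit in both views via red band / ferrule: predicted edge for upright
for c,n,(v0,v1,u0,u1) in((A,"scene",(175,196,160,192)),(B,"side",(292,318,290,322))):
    g=cv2.imread(f"pics/e_{n}.png").astype(int); 
    for v in range(v0,v1,4):
        r=g[v,u0:u1]; m=np.where((r[:,2]>120)&(r[:,2]-r[:,0]>35)&(r[:,1]>85))[0]+u0
        P=[proj(c,[*CK,z])[0] for z in np.linspace(.09,.26,80)]; P=np.array(P); ue=np.interp(-v,-P[:,1],P[:,0]) if P[0,1]<P[-1,1] else np.interp(v,P[::-1,1],P[::-1,0])
        if len(m): print(n,v,m.min(),m.max(),m.mean().round(1),"axis",ue.round(1))
E
```

```text
0.95 0.07 42.38
0.975 0.02 42.8
1.0 5.43 43.23
1.015 5.8 43.64
1.025 6.82 44.06
1.035 7.28 44.48
zero 0.7414972270374219
scene [216, 186, 7, 11, 43] [218.8 190.7] r 0.123 turn 0.972
side [234, 322, 7, 7, 24] [237.2 325.3] r 0.124 turn 1.002
side [306, 341, 3, 4, 10] [307.  342.5] r 0.005 turn 3.508
47.0083 [ 0.3121918  -0.11173553  0.02472094]
scene 175 160 191 175.5 axis 174.9
scene 179 160 191 175.5 axis 175.8
scene 183 160 191 175.5 axis 176.7
scene 187 160 191 175.5 axis 177.6
scene 191 160 191 175.5 axis 178.5
scene 195 160 191 175.5 axis 179.3
side 292 290 321 305.5 axis 306.2
side 296 290 321 305.5 axis 306.0
side 300 290 321 305.5 axis 305.9
side 304 290 321 305.5 axis 305.7
side 308 290 321 305.5 axis 305.6
side 312 290 321 304.5 axis 305.4
side 316 291 321 304.1 axis 305.3
```

```bash
ls pics
```

```text
b1.png
c1.png
c2.png
e1.png
e_scene.png
e_side.png
g1.png
k1.png
k_scene.png
k_side.png
m1.png
m_scene.png
m_side.png
o1.png
r1.png
r2.png
s1.png
scene0.png
scene0b.png
side0.png
side0b.png
wrist0.png
```

```bash
python3 -c "
from bench import *
print(finish_job(),read_t())"
```

```text
the job is handed in; nothing more can be done
the job is handed in; nothing more can be done
```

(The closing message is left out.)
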